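# Seat the vial plate on the locating pin of its base

### The arm

A 6-joint arm with a two-finger parallel gripper is mounted at the origin on a cart in front of the work surface, level with it; the furniture and walls round the work are solid. World frame = base frame: x ahead of the robot, y to its left, z up, the work surface at z = 0. Lengths are in m, angles in rad, forces in N, time in s.
With the tool pointing down it reaches from about 0.375 to 0.975 m from the base axis. Payload 3.8 kg.
Tool frame: the origin (TCP) lies midway between the tips of the shut fingers; the grasp point (between the pads) lies 19 mm behind it; x points along the fingers, y is the direction in which the jaws open and shut, and the axes are right-handed (so a half turn about x gives the same grasp; the last joint's range is limited). The gripper opens to 85 mm and grips with 20 to 120 N. Pads are 22 mm wide; open, the fingers measure 114 mm over their backs; the gripper's body (76 mm by 85 mm) begins 54 mm behind the grasp point. The pads swing forward as they close: fully open they stand 13 mm farther back than shut.
Start: joints at [1.163, 0.264, 1.604, -0, 1.274, -0.037], TCP at [0.245, 0.629, 0.231] pointing down, gripper open.
Joint ranges: [-2.63, 2.63], [-0.94, 2.18], [0.31, 2.57], [-1.31, 4.45], [0, 2.66], [-2.55, 2.55]. Speed limits (rad/s): [2.57, 2.57, 3.14, 3.14, 3.14, 3.14].

### API

Orientations are given as a rotation vector (axis times angle).
In Python, from workcell import read_state, read_camera, get_calibration, finish_job gives the robot as it stands. The module is installed in compiled form; this text tells all that it offers.
- The arm moves only by the shell command python3 -m creep 'ROWS' [FORCE]. ROWS is JSON, a list of rows, each a list of 3 entries, a list of its own where there are three numbers: the closure in counts, from 0 (fully open) to 255 (shut), then the shift along the world's x, y, z in mm, then the turn about the world's z in rad. In form: [[hand, [tx, ty, tz], spin], ...]. A call has exactly 8 rows; each row shifts and turns the commanded pose from where the row before left it; what a row does not reach is not made up. A row lasts 1/12 s, in which the tool goes at most 41.7 mm and 7.16 degrees, less where a joint would pass 70% of its speed; a pose out of reach is approached as far as the arm can. A call is refused whole if a number of a shift passes 41.7 or a number of a turn 0.125, either way. A call with a gripper value outside its range is refused whole. The fingers move at their own pace and stop on an object; FORCE is the grip in N (left out, the last holds). Time passes only in rows, so rows that do not move let the fingers close, or fill a call up. It gives the time, the measured TCP pose, the force and the opening at its end, in the units of the state.
- read_state(): the state, without advancing time (a new reading comes with each control period).
- read_camera(name): name is "scene" or "top" or "wrist"; returns (picture, depth): 480x640x3 uint8, blue, green, red; 480x640 float32, m along the optical axis (not along the pixel's ray), 0 where there is no reading.
- get_calibration(name): a dict with "K" (3x3 intrinsics, pixels), "k1" (the pictures are not rectified: a ray, as slopes to the right and down, at radius r is drawn at 1 + k1 r^2 times it, then the intrinsics apply), "eye" and "orientation" of the camera in the world. Camera axes: x right, y down, z forward; pixel columns grow to the right and rows downward; lengths in m; the calibration is good to about 2 mm. A picture is of the moment at which its call begins: read the wrist's pose just before it. get_calibration takes no time and is no camera call; for the wrist camera it gives the pose at the moment of the call.
- finish_job(): hands the job in, once; it reports no verdict.
The state is a dict: "time": time; "q": joint angles; "joint_vel": joint speeds; "joint_torque": joint torques, N m; "tool_pos": TCP position; "tcp_rot": TCP orientation; "wrist_force": force on the tool from outside, world axes, zero at the start; "torque": the same for the moment, N m; "width": opening from 0.0 (shut) to 1.0 (fully open).
Only numpy, scipy, OpenCV 4.12 (cv2) and the standard library are available. Lean on these libraries where they do the work, as an engineer would, in place of code of your own. Each camera call takes 0.05 s, during which the arm holds its last target.

### The job

Pick up the loose metal vial plate by its upright tab and lay it lightly on top of the steel pin of the grey positioning base, small hole towards the pin but a little off it. Keep it in hand, square with the base, and slide it along the slot with light pressure until the small hole finds the pin and the plate drops; leave it lying flat on the base, square with it. Never press or knock hard, and leave the stopper, beaker and dish alone.

Things in the scene. Friction and masses are not known exactly. Their poses are not given: they have to be found in the camera images.
- plate_tab (a point): Centre of the grip tab of the loose metal vial plate: grasp here. The tab stands on the middle of the plate, 50 mm long along x, 10 mm thick along y (close the fingers along y), from 6 to 54 mm above the plate's underside; this point is 30 mm above it, at the start also 30 mm above the worktop. x points along the plate to the end with the single small hole, z up
- plate_hole (a point): Centre of the small round through hole of the plate (13 mm), at the level of the underside, 40 mm along +x from the tab's centre. The two larger holes (27 mm; 48 mm along -x, 19 mm either side) are for vials, not for the pin. Axes as plate_tab
- slot_mid (a point): Middle of the slot (44 mm along x, 12 mm wide) in the base's top face (deck), 18 mm above the worktop. A steel pin clamped in the slot stands on its centre line, anywhere from 10 mm before to 10 mm beyond this point along x: not measured, to be seen or felt. Pin: top 9 mm above the deck, 10 mm thick, tapering to 7 mm over its top 2.5 mm
- plate: The vial plate: bare steel-grey metal, 150 (x) by 80 (y) by 6 mm thick, 0.2 to 0.33 kg, lying flat on the worktop at the start. Origin at the centre of its underside, axes as plate_tab
- base: The positioning base with its pin: grey painted block, 170 (x) by 100 (y) by 18 mm, fixed. Origin at the centre of its underside, slot_mid 40 mm along +x. With the plate seated, plate x and base x point the same way, the pin stands 3 mm out of the plate and the underside lies on the deck. Contact is stiff: 2 to 5 N is plenty, over 60 N is too hard
- stopper: Red rubber stopper, 28 mm wide, 27 mm high, standing behind the base; origin at the centre of its underside. Leave alone
- beaker: Small glass beaker, 54 mm wide, 70 mm high, behind the base; origin at the centre of its underside. Leave alone
- petri: Flat glass dish, 61 mm wide, 14 mm high, on the worktop to the right of the base; origin at the centre of its underside. Leave alone. Behind it, about 0.6 m ahead of the robot and 0.22 m to its right, a tall shelf post of the room stands on the worktop: keep the arm clear of it

How it is judged:
On the way, in this order (a step that is already met when the one before it is completed fails the run):
1. the plate is lifted off the worktop in the fingers (height (world z) of plate_hole above 0.035 m and height (world z) of plate_tab above 0.065 m and contact force between the fingers and plate above 1 N), for 0.2 s.
2. the plate, held in the fingers and level, rests on top of the pin with its small hole beside the pin (underside 6 to 13 mm above the deck, hole within 45 mm of the slot's middle) (contact force between plate and base above 0.3 N and contact force between the fingers and plate above 1 N and z of plate_hole in the frame of slot_mid between 0.006 and 0.013 m and angle between plate's own z axis and vertical below 0.12 rad and horizontal distance between plate_hole and slot_mid below 0.045 m), for 0.1 s.
3. the hole drops over the pin while the plate is still in the fingers (underside less than 5 mm above the deck) (z of plate_hole in the frame of slot_mid below 0.005 m and horizontal distance between plate_hole and slot_mid below 0.015 m and contact force between the fingers and plate above 0.5 N), for 0.04 s.
At the end, for the whole second after the job is handed in: The released plate rests flat on the deck (within 2 mm, tilt under 0.03 rad), pin through its small hole (hole within 14 mm along, 6 mm across of the slot's middle), same way round as the base (centres within 20 mm along x) and square with it within 0.14 rad (z of plate_hole in the frame of slot_mid between -0.002 and 0.002 m and x of plate_hole in the frame of slot_mid between -0.014 and 0.014 m and y of plate_hole in the frame of slot_mid between -0.006 and 0.006 m and x of plate in the frame of base between -0.02 and 0.02 m and angle between plate's own z axis and vertical below 0.03 rad and angle between the x axis of plate and the x axis of base, either way round below 0.14 rad and linear speed of plate below 0.01 m/s); the robot touches nothing.
It fails at once if the plate is pressed or knocked against the base or pin with more than 60 N (contact force between plate and base above 60 N).
It fails at once if the stopper, beaker or dish is pushed more than 15 mm (distance of any of stopper, beaker, petri from where it was at the start of the episode above 0.015 m).
It also fails if it takes over 54 s, if anything falls off the work surface, if the arm or the gripper's body presses on something with over 40 N, if the wrist force passes 120 N, or if a joint passes its speed limit or range.

## Working session

There is one attempt and no reset: what is moved stays moved. The work goes in short steps, Python scripts to look and compute and a shell command to move; the robot and the scene stay as the last step left them, time stands still between calls to the robot, and variables do not carry over. Pictures are saved under pics/ and viewed, and the job is handed in when it is done.

```bash
mkdir -p pics
cat > h.py <<'E'
import numpy as np, cv2
from workcell import *
def snap(n,tag):
    c=get_calibration(n); im,d=read_camera(n); cv2.imwrite(f'pics/{tag}.png',im); np.savez(f'pics/{tag}.npz',im=im,d=d,K=c['K'],k1=c['k1'],eye=c['eye'],o=c['orientation']); return im,d,c
def R(o):
    o=np.array(o,float); return o if o.shape==(3,3) else cv2.Rodrigues(o)[0]
def rays(c,uv):
    K=np.array(c['K']); D=np.array([float(c['k1']),0,0,0])
    p=cv2.undistortPoints(np.array(uv,float).reshape(-1,1,2),K,D).reshape(-1,2)
    return np.c_[p,np.ones(len(p))]@R(c['o' if 'o' in c else 'orientation']).T
def onplane(c,uv,z):
    r=rays(c,uv); e=np.array(c['eye']); return e+r*((z-e[2])/r[:,2])[:,None]
def depthpt(c,d,uv):
    return np.array([np.array(c['eye'])+rays(c,[p])[0]*d[int(round(p[1])),int(round(p[0]))] for p in uv])
E
python3 - <<'E'
from h import *
s=read_state();print(s)
for n in ['scene','top','wrist']:
    im,d,c=snap(n,n+'0');print(n,c)
E
```

```text
{'time': 0.0, 'q': array([ 1.16311863e+00,  2.64760067e-01,  1.60535402e+00,  2.05758328e-05,
        1.27367844e+00, -3.69106130e-02]), 'joint_vel': array([-0.00028875,  0.00186938, -0.00025094, -0.00061235, -0.00158675,
        0.00089145]), 'joint_torque': array([ 1.72998880e-03, -5.15129578e+01, -3.67305958e+01,  9.75316084e-05,
        1.30109995e-02,  6.77288114e-06]), 'tool_pos': array([0.24429222, 0.62847772, 0.22996814]), 'tcp_rot': array([ 0.28923283,  1.55165507, -0.29261263]), 'wrist_force': array([ 0.02337172, -0.47011405,  0.33917837]), 'torque': array([ 0.03001798,  0.00609453, -0.00674373]), 'width': 1.0002792321994909}
scene {'K': array([[602.67874911,   0.        , 323.67987517],
       [  0.        , 602.67874911, 246.78864181],
       [  0.        ,   0.        ,   1.        ]]), 'k1': -0.17246968024029774, 'eye': array([ 0.20347519, -0.51693196,  0.93545957]), 'orientation': array([-2.34612205,  0.73953292, -0.24598884])}
top {'K': array([[548.58485924,   0.        , 323.25074097],
       [  0.        , 548.58485924, 243.65935403],
       [  0.        ,   0.        ,   1.        ]]), 'k1': -0.10394634772374683, 'eye': array([0.43976042, 0.07153343, 1.06422687]), 'orientation': array([-2.12531841,  2.14866084, -0.1693027 ])}
wrist {'K': array([[383.90100184,   0.        , 321.28297642],
       [  0.        , 383.90100184, 234.06158339],
       [  0.        ,   0.        ,   1.        ]]), 'k1': -0.07382274602692858, 'eye': array([0.18454543, 0.65222276, 0.37350012]), 'orientation': array([2.40687141, 1.64825764, 0.21213171])}
```

View pics/top0.png

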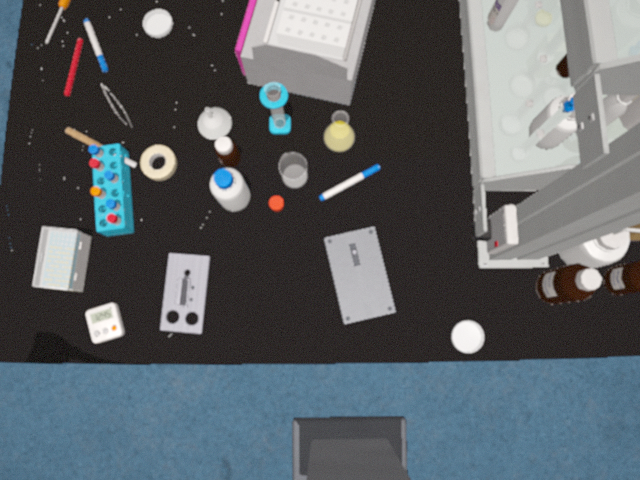

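View pics/scene0.png

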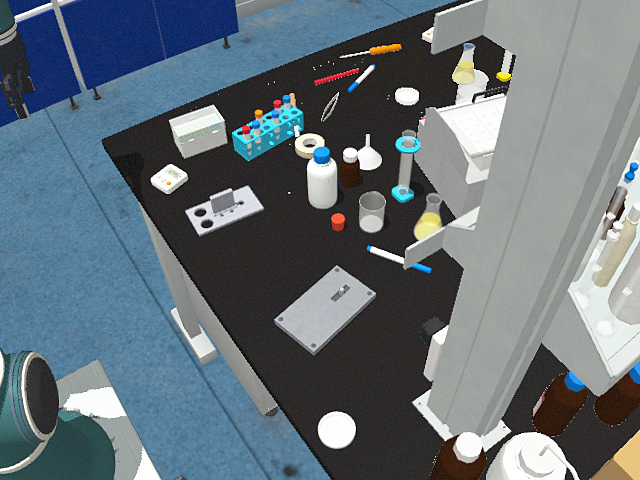

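The top view shows the plate at about (186,293) with its two large holes at the bottom, so +x points up in the image. The base is at about (360,275), slot near (354,253); the dish is at (467,337), the stopper at (277,203) and the beaker at (293,170). Next I'll measure plate and base.

Run:
```python
from h import *
f=np.load('pics/top0.npz');im=f['im'];d=f['d']
a=cv2.resize(im[235:345,145:225],None,fx=5,fy=5,interpolation=cv2.INTER_CUBIC)
b=cv2.resize(im[220:330,315:400],None,fx=5,fy=5,interpolation=cv2.INTER_CUBIC)
cv2.imwrite('pics/top_zoom.png',np.hstack([a,b])[:600,:800])
for nm,(x0,x1,y0,y1),z in [('plate',(150,222,245,342),.006),('base',(315,402,220,330),.018)]:
    g=cv2.cvtColor(im,cv2.COLOR_BGR2GRAY); m=np.zeros_like(g); m[y0:y1,x0:x1]=(g[y0:y1,x0:x1]>85)*255
    cs,_=cv2.findContours(m,cv2.RETR_EXTERNAL,cv2.CHAIN_APPROX_NONE); c=max(cs,key=cv2.contourArea).reshape(-1,2)
    W=onplane(f,c,z); r=cv2.minAreaRect((W[:,:2]*1000).astype(np.float32)); print(nm,r,cv2.boxPoints(r))
    M=cv2.moments(c.reshape(-1,1,2)); print(M['m10']/M['m00'],M['m01']/M['m00'])
```

```text
plate ((517.5269165039062, 343.287841796875), (85.46958923339844, 154.9639129638672), 84.85954284667969) [[436.52765 307.6671 ]
 [590.86835 293.7827 ]
 [598.5262  378.90857]
 [444.1855  392.79297]]
184.575593627893 293.0674281134155
base ((548.6453247070312, 4.923530578613281), (173.5883331298828, 104.26920318603516), 12.370377540588379) [[452.69742   37.253788]
 [475.03506  -64.59462 ]
 [644.59326  -27.406727]
 [622.2556    74.44168 ]]
359.17122519110734 274.9587628865979
```

View pics/top_zoom.png

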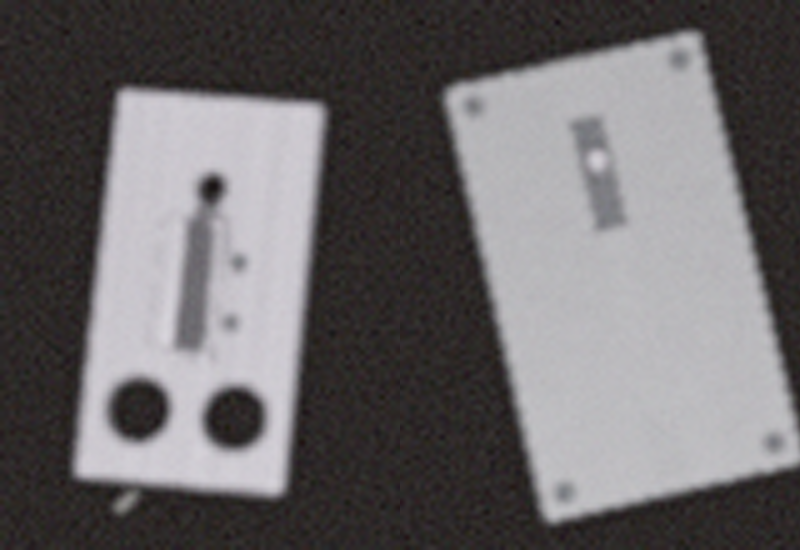

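Run:
```python
from h import *
f=np.load('pics/top0.npz')
print('hole',onplane(f,[(187,272.6)],.006)*1000,'big',onplane(f,[(145+138/5,235+410/5),(145+235/5,235+418/5)],.006)*1000)
print('pin',onplane(f,[(354.2,252)],.027)*1000,'slot ends',onplane(f,[(352,243.4),(357.3,266.2)],.018)*1000)
print('tab top depth',depthpt(f,f['d'],[(184,291),(182.5,300),(165,270),(360,290),(300,300)])*1000)
print(R(read_state()['tcp_rot']).round(3))
im=f['im'];g=np.load('pics/scene0.npz')
cv2.imwrite('pics/sc_zoom.png',cv2.resize(g['im'][180:360,175:385],None,fx=3.3,fy=3.3,interpolation=cv2.INTER_CUBIC))
# tab top colour contour
z=cv2.resize(im[255:310,170:200],None,fx=10,fy=10,interpolation=cv2.INTER_CUBIC);cv2.imwrite('pics/tabz.png',z)
```

```text
hole [[556.47093065 339.36525772   6.        ]] big [[470.38127909 365.51755579   6.        ]
 [467.1779296  327.43655791   6.        ]]
pin [[590.52962491  13.80533417  27.        ]] slot ends [[608.67528921  17.22803282  18.        ]
 [564.22429433   7.88336126  18.        ]]
tab top depth [[518.72049895 338.11715205  30.21327754]
 [501.39326335 339.37454013  34.82651248]
 [562.47905526 384.60915496   1.31296736]
 [518.42732629   3.65937765  18.3957789 ]
 [501.67963181 118.94917528   0.87519373]]
[[-0.001  0.362  0.932]
 [-0.002  0.932 -0.362]
 [-1.    -0.002 -0.   ]]
```

View pics/sc_zoom.png

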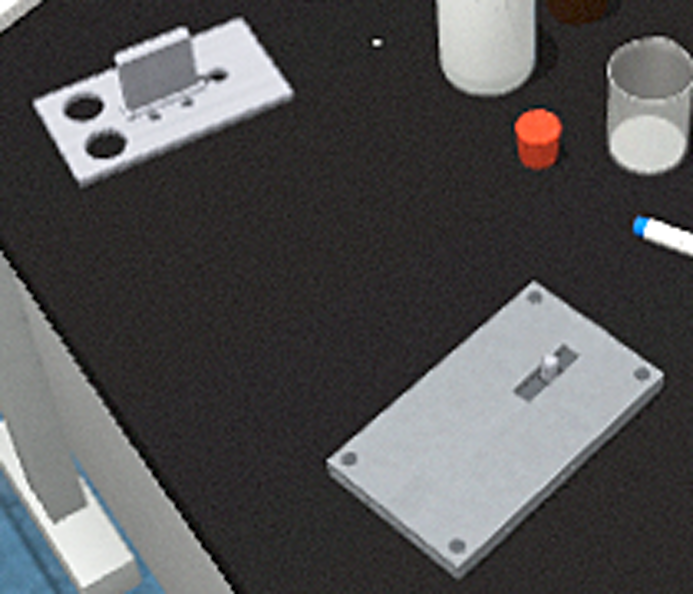

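View pics/tabz.png

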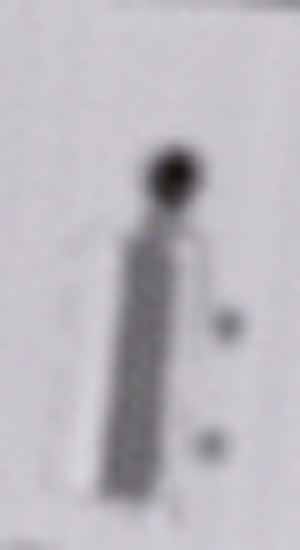

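```bash
python3 -m creep '[[0,[17,-18,-5],0.018],[0,[17,-18,-5],0.018],[0,[17,-18,-5],0.018],[0,[17,-18,-5],0.018],[0,[17,-18,-5],0.018],[0,[17,-18,-5],0.018],[0,[17,-18,-5],0.018],[0,[17,-18,-5],0.018]]' 40
python3 -m creep '[[0,[17,-18,-8],0.018],[0,[17,-18,-8],0.018],[0,[17,-18,-8],0.018],[0,[17,-18,-8],0.018],[0,[17,-18,-8],0.018],[0,[17,-18,-8],0.018],[0,[17,-17,-8],0.018],[0,[17,-17,-8],0.014]]'
python3 - <<'E'
from h import *
im,d,c=snap('wrist','w1');s=read_state();print(s['tool_pos']*1000,R(s['tcp_rot']).round(4),s['wrist_force'],s['time'])
print(np.arctan2(*R(s['tcp_rot'])[[1,0],1])-np.pi/2)
E
```

```text
time: 0.82
tool_pos: [0.3811, 0.484, 0.1907]
tcp_rot: [0.177, 1.564, -0.178]
wrist_force: [0.3, 0.4, 0.2]
width: 1.003
time: 1.48
tool_pos: [0.5171, 0.342, 0.1266]
tcp_rot: [0.067, 1.57, -0.068]
wrist_force: [-0.7, 0.2, 0.1]
width: 0.999
[519.20694855 338.43445074 124.72256235] [[-2.000e-04  8.690e-02  9.962e-01]
 [-3.800e-03  9.962e-01 -8.690e-02]
 [-1.000e+00 -3.800e-03  1.000e-04]] [ 0.89861471 -1.24257235 -0.48520854] 1.5333
-0.08699737154370957
```

View pics/w1.png

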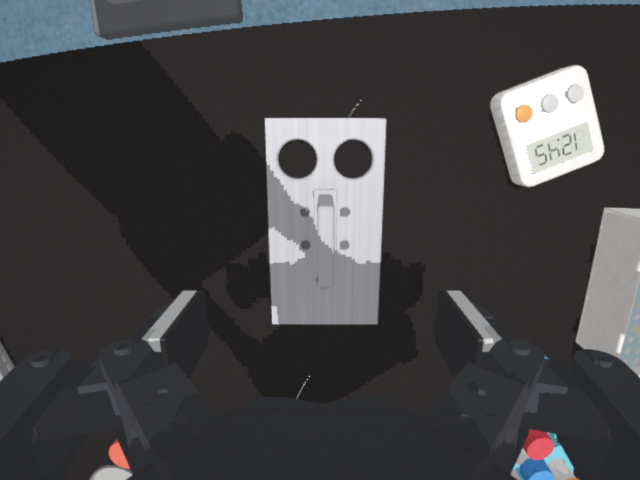

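The wrist view shows the plate centred between the open fingers at about (325,235), with the tab parallel to the pads. I'll descend now.

```bash
python3 -m creep '[[0,[0,0,-12],0],[0,[0,0,-12],0],[0,[0,0,-12],0],[0,[0,0,-12],0],[0,[0,0,-12],0],[0,[0,0,-10],0],[0,[0,0,-5],0],[0,[0,0,0],0]]'
python3 - <<'E'
from h import *
im,d,c=snap('wrist','w2');im,d,c=snap('scene','s2');s=read_state();print(s['tool_pos']*1000,s['wrist_force'],s['time'])
E
```

```text
time: 2.2
tool_pos: [0.5151, 0.3427, 0.0502]
tcp_rot: [0.066, 1.573, -0.069]
wrist_force: [-0.4, -0.2, -0.3]
width: 0.999
[516.5775852  343.34219456  52.20564824] [ 0.21862977 -0.45661374 -0.07360266] 2.3
```

View pics/w2.png

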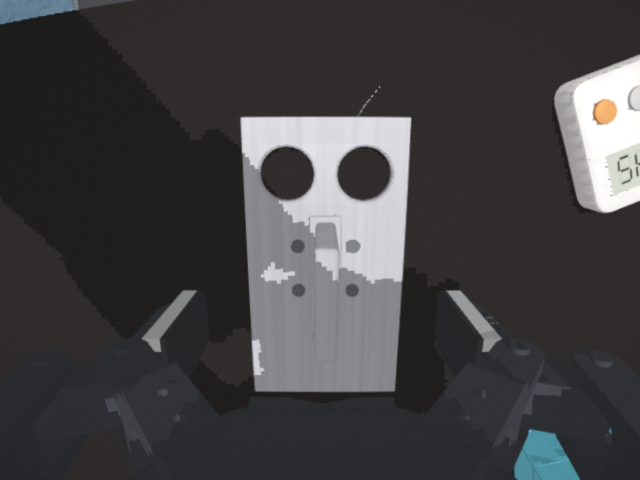

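The wrist view shows the tab at (325,290), centred between the pads and parallel to them. I'll go down 36 mm more and close.

```bash
python3 -m creep '[[0,[0,0,-10],0],[0,[0,0,-10],0],[0,[0,0,-10],0],[0,[0,0,-6],0],[0,[0,0,0],0],[255,[0,0,0],0],[255,[0,0,0],0],[255,[0,0,0],0]]' 40
python3 -m creep '[[255,[0,0,0],0],[255,[0,0,0],0],[255,[0,0,0],0],[255,[0,0,0],0],[255,[0,0,0],0],[255,[0,0,0],0],[255,[0,0,0],0],[255,[0,0,0],0]]'
python3 - <<'E'
from h import *
im,d,c=snap('wrist','w3');im,d,c=snap('scene','s3');s=read_state();print(s['tool_pos']*1000,s['wrist_force'],s['time'],s['width'])
cv2.imwrite('pics/s3z.png',cv2.resize(im[100:280,120:330],None,fx=3,fy=3))
E
```

```text
time: 2.97
tool_pos: [0.5171, 0.3434, 0.0168]
tcp_rot: [0.069, 1.569, -0.068]
wrist_force: [1.3, 0.0, 0.6]
width: 0.603
time: 3.63
tool_pos: [0.5169, 0.3434, 0.0168]
tcp_rot: [0.069, 1.569, -0.068]
wrist_force: [-1.9, 0.6, 2.7]
width: 0.111
[516.95117027 343.40853486  16.79412988] [-0.20113754  0.95761763  5.36649052] 3.7333 0.1114206208433706
```

View pics/s3z.png

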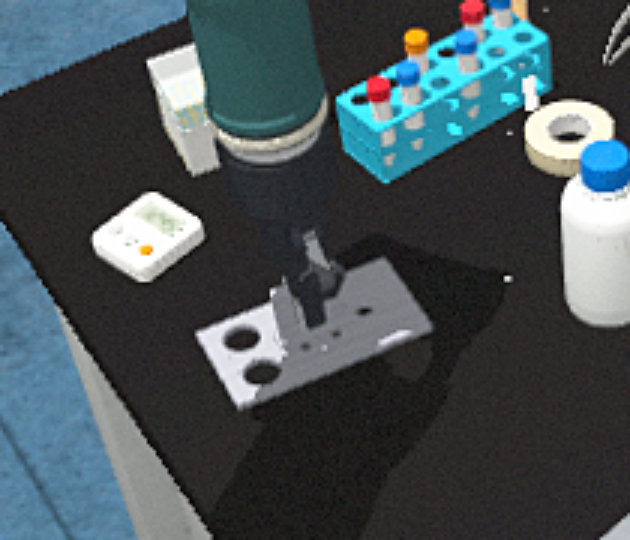

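View pics/w3.png

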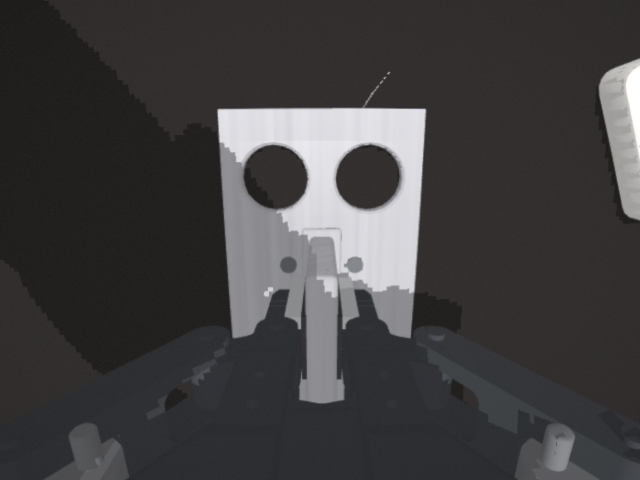

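Gripped with about 10 mm opening, and the tab sits between the pads. Lifting.

```bash
python3 -m creep '[[255,[0,0,4],0],[255,[0,0,8],0],[255,[0,0,10],0],[255,[0,0,12],0],[255,[0,0,12],0],[255,[0,0,12],0],[255,[0,0,10],0],[255,[0,0,6],0]]' 60
python3 -m creep '[[255,[0,0,0],0],[255,[1,-15,0],0.015],[255,[2,-22,0],0.02],[255,[2,-22,0],0.025],[255,[2,-22,0],0.025],[255,[2,-22,0],0.025],[255,[2,-22,0],0.025],[255,[2,-22,0],0.025]]'
python3 -m creep '[[255,[1,-22,0],0.025],[255,[1,-22,0],0.025],[255,[1,-22,0],0.025],[255,[1,-22,0],0.025],[255,[1,-22,0],0.025],[255,[1,-22,0],0.015],[255,[1,-16,0],0],[255,[0,0,0],0]]'
python3 - <<'E'
from h import *
im,d,c=snap('wrist','w4');snap('top','t4');im,d,c=snap('scene','s4');s=read_state();print(s['tool_pos']*1000,s['wrist_force'],s['torque'],s['time'],s['width'])
print(np.arctan2(*R(s['tcp_rot'])[[1,0],1])-np.pi/2)
E
```

```text
time: 4.4
tool_pos: [0.5177, 0.3438, 0.0929]
tcp_rot: [0.07, 1.567, -0.067]
wrist_force: [0.3, 0.1, -2.4]
width: 0.11
time: 5.07
tool_pos: [0.529, 0.1949, 0.0897]
tcp_rot: [-0.059, 1.571, 0.058]
wrist_force: [0.8, -0.2, -2.8]
width: 0.107
time: 5.73
tool_pos: [0.5362, 0.0454, 0.0897]
tcp_rot: [-0.166, 1.566, 0.165]
wrist_force: [-0.2, -0.3, -2.5]
width: 0.108
[536.23422901  48.32657789  89.92533511] [ 0.98741597  0.00513782 -1.64805026] [-0.00712025  0.01962822  0.04437199] 5.8833 0.1052781777863629
0.21241382175403078
```

View pics/s4.png

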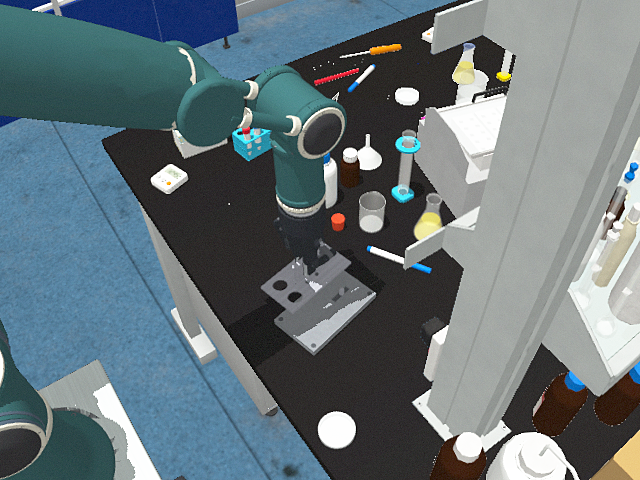

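View pics/w4.png

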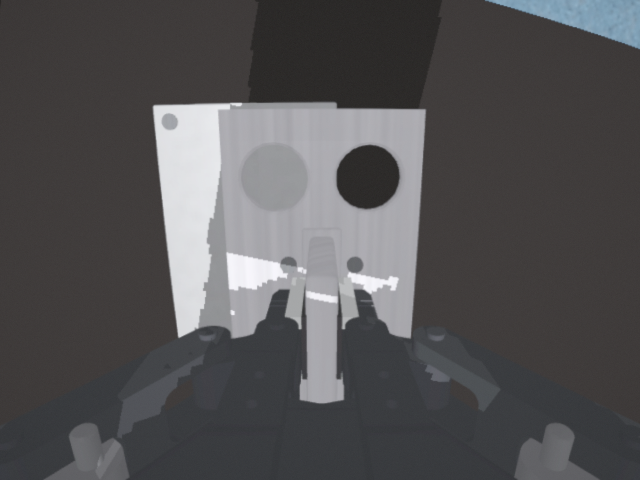

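View pics/t4.png

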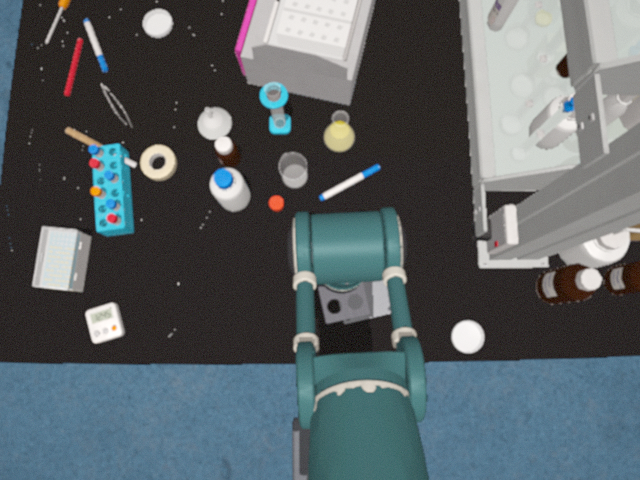

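The scene and top views show the plate level in hand and partly over the base. The wrist view still has the large holes at (276,177) and (368,177), as before the lift, so it hasn't slipped. I'll cover the remaining 46 mm in -y and part of the descent.

```bash
python3 -m creep '[[255,[0,-8,0],0],[255,[0,-12,0],0],[255,[0,-12,-4],0],[255,[0,-8,-7],0],[255,[0,-6,-7],0],[255,[0,0,-7],0],[255,[0,0,0],0],[255,[0,0,0],0]]'
python3 - <<'E'
from h import *
im,d,c=snap('wrist','w5');snap('scene','s5');s=read_state();print(s['tool_pos']*1000,s['wrist_force'],s['torque'],s['time'])
print(np.arctan2(*R(s['tcp_rot'])[[1,0],1])-np.pi/2)
for t,z in [('w3',.006),('w4',.079),('w5',s['tool_pos'][2]-.0108)]:
    f=np.load(f'pics/{t}.npz'); g=f['im']
    print(t,(onplane(f,[(276,177),(368,177)],z)*1000).round(1).tolist())
g=np.load('pics/s5.npz')['im'];cv2.imwrite('pics/s5z.png',cv2.resize(g[210:370,230:400],None,fx=4,fy=3.7)[:600,:800])
E
```

```text
time: 6.55
tool_pos: [0.5356, 0.0021, 0.0641]
tcp_rot: [-0.167, 1.567, 0.168]
wrist_force: [-0.2, 0.1, -1.9]
width: 0.106
[536.62873171   2.39015899  65.15268987] [ 0.81659453  0.79463534 -2.09474626] [-0.01781724 -0.00922949  0.05016914] 6.65
0.21338762824317659
w3 [[468.7, 329.2, 6.0], [471.8, 365.9, 6.0]]
w4 [[494.1, 17.4, 79.0], [486.4, 53.5, 79.0]]
w5 [[493.4, -25.8, 54.4], [485.7, 10.0, 54.4]]
```

View pics/w5.png

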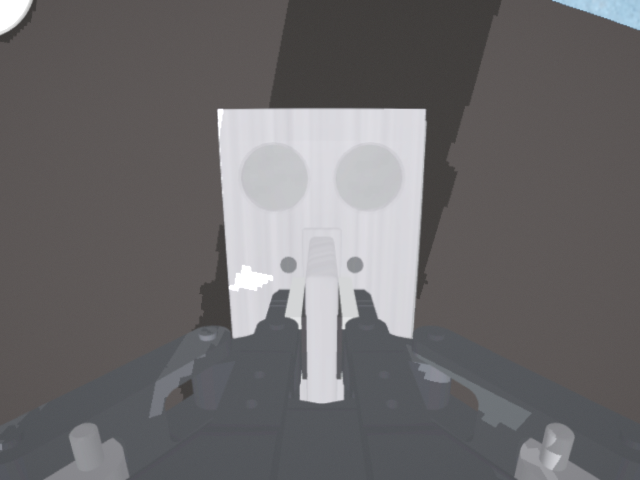

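View pics/s5z.png

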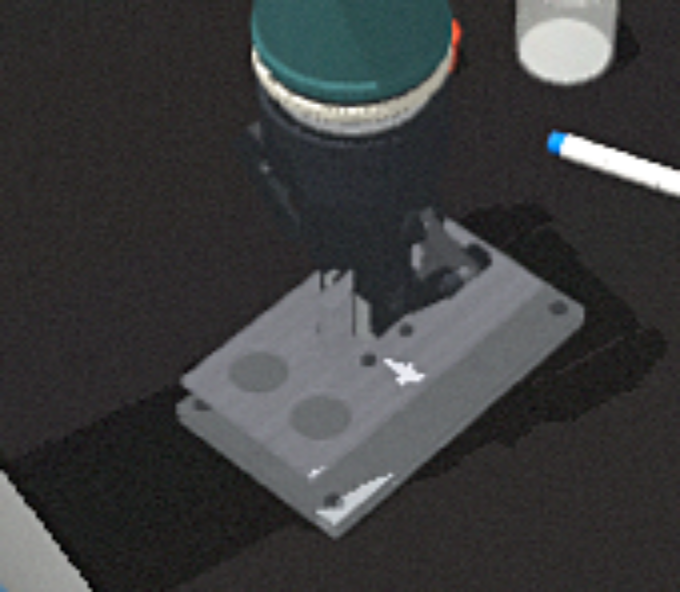

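The wrist view shows the plate centred in the grip. Plate centre computes to (536.4, 2.4), which agrees with the TCP, and the scene zoom shows it square over the base. I'll go down to just above the pin, then in small steps watching force.

```bash
python3 -m creep '[[255,[0,0,-3],0],[255,[0,0,-4],0],[255,[0,0,-4],0],[255,[0,0,-3],0],[255,[0,0,-2],0],[255,[0,0,-1],0],[255,[0,0,0],0],[255,[0,0,0],0]]'
python3 -m creep '[[255,[0,0,-0.5],0],[255,[0,0,-0.5],0],[255,[0,0,-0.5],0],[255,[0,0,0],0],[255,[0,0,0],0],[255,[0,0,0],0],[255,[0,0,0],0],[255,[0,0,0],0]]'
```

```text
time: 7.32
tool_pos: [0.5366, 0.0021, 0.0482]
tcp_rot: [-0.167, 1.564, 0.167]
wrist_force: [0.2, 0.3, -2.4]
width: 0.109
time: 7.98
tool_pos: [0.5366, 0.0021, 0.0468]
tcp_rot: [-0.167, 1.564, 0.167]
wrist_force: [0.3, 0.5, -2.0]
width: 0.107
```

```bash
python3 -m creep '[[255,[0,0,-0.5],0],[255,[0,0,0],0],[255,[0,0,-0.5],0],[255,[0,0,0],0],[255,[0,0,-0.5],0],[255,[0,0,0],0],[255,[0,0,0],0],[255,[0,0,0],0]]'
python3 -m creep '[[255,[0,0,-0.5],0],[255,[0,0,0],0],[255,[0,0,-0.5],0],[255,[0,0,0],0],[255,[0,0,0],0],[255,[0,0,0],0],[255,[0,0,0],0],[255,[0,0,0],0]]'
```

```text
time: 8.65
tool_pos: [0.5366, 0.0021, 0.0453]
tcp_rot: [-0.167, 1.564, 0.167]
wrist_force: [0.4, 0.2, -1.9]
width: 0.107
time: 9.32
tool_pos: [0.5366, 0.0021, 0.0443]
tcp_rot: [-0.167, 1.564, 0.167]
wrist_force: [0.1, -0.5, -2.6]
width: 0.109
```

```bash
python3 -m creep '[[255,[0,0,-0.4],0],[255,[0,0,0],0],[255,[0,0,-0.4],0],[255,[0,0,0],0],[255,[0,0,0],0],[255,[0,0,0],0],[255,[0,0,0],0],[255,[0,0,0],0]]'; python3 -c "
from h import *
s=read_state();print(s['wrist_force'],s['torque'])"
```

```text
time: 9.98
tool_pos: [0.5366, 0.0021, 0.0437]
tcp_rot: [-0.167, 1.564, 0.167]
wrist_force: [-1.6, -0.1, 1.5]
width: 0.11
[-1.63733811 -0.05787107  1.47006819] [-0.01230362  0.1449514  -0.00575105]
```

Contact: about 3.7 N on the pin at the expected height. Sliding along +x of the base.

```bash
python3 -m creep '[[255,[1,0.2,0],0],[255,[1,0.2,0],0],[255,[1,0.2,0],0],[255,[1,0.2,0],0],[255,[1,0.2,0],0],[255,[1,0.2,0],0],[255,[0,0,0],0],[255,[0,0,0],0]]'; python3 -c "
from h import *
s=read_state();print(s['wrist_force'],s['torque'])"
```

```text
time: 10.65
tool_pos: [0.543, 0.0033, 0.0436]
tcp_rot: [-0.167, 1.564, 0.167]
wrist_force: [-1.6, -0.5, 2.2]
width: 0.113
[-1.56186321 -0.53354713  2.17045274] [-0.05753297  0.11638137  0.01557393]
```

```bash
python3 -m creep '[[255,[1,0.2,0],0],[255,[1,0.2,0],0],[255,[1,0.2,0],0],[255,[1,0.2,0],0],[255,[0,0,0],0],[255,[0,0,0],0],[255,[0,0,0],0],[255,[0,0,0],0]]'; python3 -c "
from h import *
s=read_state();print(s['wrist_force'],s['torque'])"
python3 -m creep '[[255,[1,0.2,0],0],[255,[0,0,0],0],[255,[1,0.2,0],0],[255,[0,0,0],0],[255,[0,0,0],0],[255,[0,0,0],0],[255,[0,0,0],0],[255,[0,0,0],0]]'; python3 -c "
from h import *
s=read_state();print(s['wrist_force'],s['torque'])"
```

```text
time: 11.32
tool_pos: [0.5469, 0.0042, 0.0435]
tcp_rot: [-0.167, 1.564, 0.167]
wrist_force: [-0.4, 0.3, 1.8]
width: 0.109
[-0.41209014  0.28311414  1.8385361 ] [ 0.04123733  0.00850017 -0.02803323]
time: 11.98
tool_pos: [0.5487, 0.0046, 0.0433]
tcp_rot: [-0.167, 1.564, 0.167]
wrist_force: [0.7, 0.6, -1.5]
width: 0.112
[ 0.74799925  0.59065803 -1.4987106 ] [ 0.04123603 -0.12938445 -0.00167328]
```

The contact force is gone after a 12 mm slide, so the pin is entering the hole. I'll go a little further to centre it, then lower gently.

```bash
python3 -m creep '[[255,[1,0.2,0],0],[255,[0,0,0],0],[255,[1,0.2,0],0],[255,[0,0,0],0],[255,[0,0,-0.5],0],[255,[0,0,0],0],[255,[0,0,0],0],[255,[0,0,0],0]]'; python3 -c "
from h import *
s=read_state();print(s['wrist_force'],s['torque'])"
python3 -m creep '[[255,[0,0,-0.5],0],[255,[0,0,0],0],[255,[0,0,-0.5],0],[255,[0,0,0],0],[255,[0,0,0],0],[255,[0,0,0],0],[255,[0,0,0],0],[255,[0,0,0],0]]'; python3 -c "
from h import *
s=read_state();print(s['wrist_force'],s['torque'])"
```

```text
time: 12.65
tool_pos: [0.5505, 0.0049, 0.0429]
tcp_rot: [-0.167, 1.564, 0.167]
wrist_force: [-0.1, 0.6, -2.9]
width: 0.108
[-0.12291331  0.57144126 -2.93819121] [0.00554893 0.03645204 0.02572433]
time: 13.32
tool_pos: [0.5506, 0.0049, 0.042]
tcp_rot: [-0.167, 1.564, 0.167]
wrist_force: [0.1, 0.1, -1.6]
width: 0.115
[ 0.09818378  0.13408719 -1.58869979] [-0.02745673 -0.02215239  0.03892722]
```

No vertical resistance: the hole is over the pin. I'll keep lowering (the deck is expected at TCP z of about 34.8).

```bash
python3 -m creep '[[255,[0,0,-0.5],0],[255,[0,0,0],0],[255,[0,0,-0.5],0],[255,[0,0,0],0],[255,[0,0,-0.5],0],[255,[0,0,0],0],[255,[0,0,0],0],[255,[0,0,0],0]]'; python3 -c "
from h import *
s=read_state();print(s['wrist_force'],s['torque'])"
python3 -m creep '[[255,[0,0,-0.5],0],[255,[0,0,0],0],[255,[0,0,-0.5],0],[255,[0,0,0],0],[255,[0,0,-0.5],0],[255,[0,0,0],0],[255,[0,0,0],0],[255,[0,0,0],0]]'; python3 -c "
from h import *
s=read_state();print(s['wrist_force'],s['torque'])"
```

```text
time: 13.98
tool_pos: [0.5507, 0.005, 0.0405]
tcp_rot: [-0.167, 1.564, 0.167]
wrist_force: [0.4, 0.5, -2.9]
width: 0.11
[ 0.42879951  0.54822881 -2.86719582] [ 0.05778694 -0.04493653  0.01127393]
time: 14.65
tool_pos: [0.5507, 0.005, 0.039]
tcp_rot: [-0.167, 1.564, 0.167]
wrist_force: [-0.4, -0.2, -1.4]
width: 0.109
[-0.35368676 -0.24909503 -1.41302884] [ 0.14542146 -0.16763211 -0.00420683]
```

```bash
python3 -m creep '[[255,[0,0,-0.5],0],[255,[0,0,0],0],[255,[0,0,-0.5],0],[255,[0,0,0],0],[255,[0,0,-0.5],0],[255,[0,0,0],0],[255,[0,0,0],0],[255,[0,0,0],0]]'; python3 -c "
from h import *
s=read_state();print(s['wrist_force'],s['torque'])"
python3 -m creep '[[255,[0,0,-0.5],0],[255,[0,0,0],0],[255,[0,0,-0.5],0],[255,[0,0,0],0],[255,[0,0,-0.4],0],[255,[0,0,0],0],[255,[0,0,0],0],[255,[0,0,0],0]]'; python3 -c "
from h import *
s=read_state();print(s['wrist_force'],s['torque'])"
```

```text
time: 15.32
tool_pos: [0.5507, 0.0049, 0.0375]
tcp_rot: [-0.167, 1.564, 0.167]
wrist_force: [1.1, 1.3, -2.3]
width: 0.105
[ 1.12957191  1.26002965 -2.28505132] [ 0.23605177 -0.21979093  0.04913548]
time: 15.98
tool_pos: [0.5507, 0.005, 0.0361]
tcp_rot: [-0.167, 1.564, 0.167]
wrist_force: [2.0, 1.1, -2.1]
width: 0.111
[ 1.99994836  1.12398659 -2.13269562] [ 0.25724779 -0.31206467  0.08913855]
```

There's a slight sideways push from the pin (+x, +y), so I'll ease half a millimetre that way and finish lowering.

```bash
python3 -m creep '[[255,[0.6,0.4,0],0],[255,[0,0,0],0],[255,[0,0,-0.5],0],[255,[0,0,0],0],[255,[0,0,-0.4],0],[255,[0,0,0],0],[255,[0,0,0],0],[255,[0,0,0],0]]'; python3 -c "
from h import *
s=read_state();print(s['wrist_force'],s['torque'])"
python3 -m creep '[[255,[0,0,-0.3],0],[255,[0,0,0],0],[255,[0,0,-0.2],0],[255,[0,0,0],0],[255,[0,0,0],0],[255,[0,0,0],0],[255,[0,0,0],0],[255,[0,0,0],0]]'; python3 -c "
from h import *
s=read_state();print(s['wrist_force'],s['torque'])"
```

```text
time: 16.65
tool_pos: [0.5511, 0.0053, 0.0351]
tcp_rot: [-0.167, 1.565, 0.167]
wrist_force: [0.0, 0.8, -1.9]
width: 0.109
[ 0.02503081  0.78384673 -1.93878908] [-0.01101916  0.04642538  0.00754751]
time: 17.32
tool_pos: [0.5512, 0.0053, 0.0348]
tcp_rot: [-0.167, 1.564, 0.167]
wrist_force: [-1.8, 0.5, -0.9]
width: 0.11
[-1.8418556   0.45134898 -0.89867176] [-0.02811773  0.08553906 -0.01771074]
```

```bash
python3 -m creep '[[255,[0,0,-0.3],0],[255,[0,0,0],0],[255,[0,0,0],0],[255,[0,0,0],0],[255,[0,0,0],0],[255,[0,0,0],0],[255,[0,0,0],0],[255,[0,0,0],0]]'
python3 - <<'E'
from h import *
s=read_state();print(s['wrist_force'],s['torque'],s['tool_pos'])
im,d,c=snap('scene','s6');cv2.imwrite('pics/s6z.png',cv2.resize(im[210:370,230:400],None,fx=4,fy=3.7))
E
```

```text
time: 17.98
tool_pos: [0.5512, 0.0053, 0.0348]
tcp_rot: [-0.167, 1.564, 0.167]
wrist_force: [-3.6, 0.5, 5.9]
width: 0.105
[-3.63010804  0.51496006  5.89719836] [-0.00327755  0.40874134 -0.01881298] [0.55124199 0.0053033  0.03480203]
```

View pics/s6z.png

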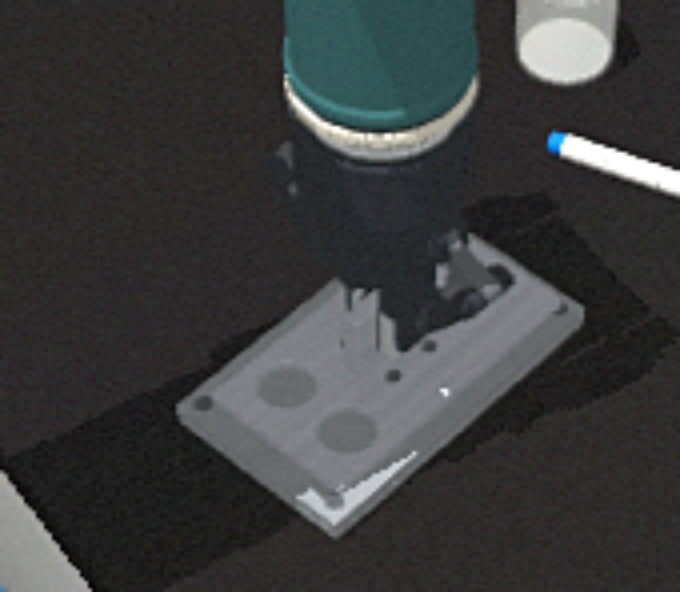

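The plate lies flat on the deck with about 8 N on it, in line with the base in the scene view. Releasing slowly, then retreating straight up.

```bash
python3 -m creep '[[255,[0,0,0.3],0],[200,[0,0,0],0],[150,[0,0,0],0],[80,[0,0,0],0],[0,[0,0,0],0],[0,[0,0,0],0],[0,[0,0,0],0],[0,[0,0,0],0]]' 20
python3 -m creep '[[0,[0,0,0],0],[0,[0,0,2],0],[0,[0,0,4],0],[0,[0,0,8],0],[0,[0,0,12],0],[0,[0,0,16],0],[0,[0,0,20],0],[0,[0,0,20],0]]'
python3 -m creep '[[0,[0,0,20],0],[0,[-5,15,15],0],[0,[-10,25,0],0],[0,[-10,30,0],0],[0,[-10,30,0],0],[0,[-10,30,0],0],[0,[-10,30,0],0],[0,[0,30,0],0]]'
python3 - <<'E'
from h import *
im,d,c=snap('top','t7');f=np.load('pics/top0.npz')
im2,_,_=snap('scene','s7')
a=cv2.resize(im[220:330,315:400],None,fx=5,fy=5,interpolation=cv2.INTER_CUBIC)
b=cv2.resize(im2[210:348,260:390],None,fx=4,fy=4,interpolation=cv2.INTER_CUBIC)[:550,:370]
cv2.imwrite('pics/fin.png',np.hstack([a,b[:550]]))
s=read_state();print(s['time'],s['tool_pos'],s['wrist_force'])
E
```

```text
time: 18.7
tool_pos: [0.5512, 0.0053, 0.0346]
tcp_rot: [-0.167, 1.564, 0.167]
wrist_force: [0.5, 0.3, -0.3]
width: 0.998
time: 19.37
tool_pos: [0.5512, 0.0053, 0.1185]
tcp_rot: [-0.167, 1.564, 0.167]
wrist_force: [1.0, 0.4, -0.5]
width: 1.004
time: 20.03
tool_pos: [0.4946, 0.1966, 0.1532]
tcp_rot: [-0.167, 1.564, 0.168]
wrist_force: [0.2, 0.0, 0.1]
width: 1.002
20.1333 [0.49629428 0.1991127  0.15361556] [ 0.54609737 -0.09875402  1.0240149 ]
```

View pics/fin.png

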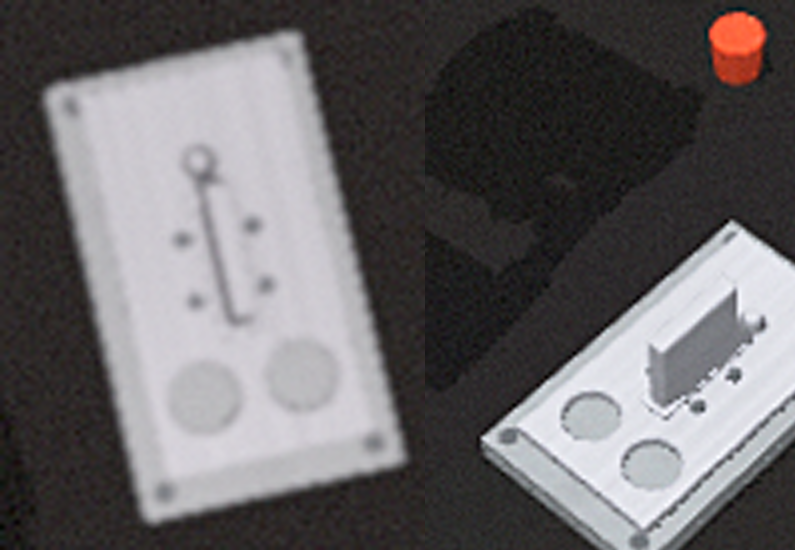

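View pics/t7.png

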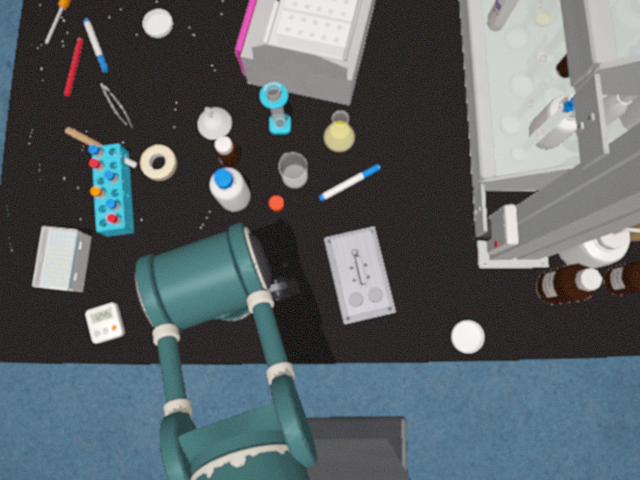

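View pics/s7.png

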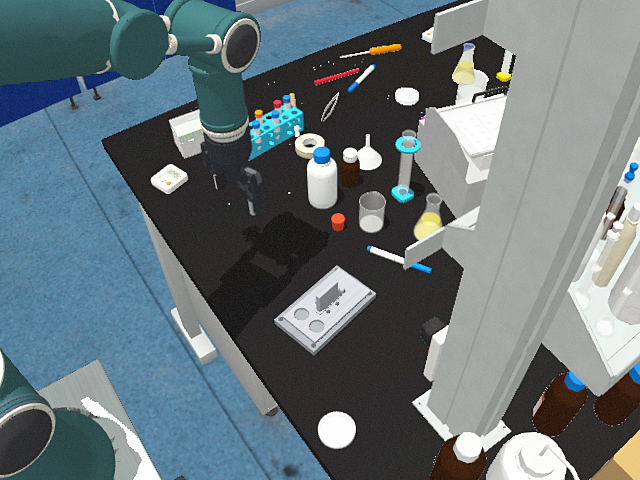

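The zoom shows the pin standing in the small hole at about (200,162), and the plate square on the base. The stopper (277,203), beaker and dish (467,337) haven't moved. I'll check flatness by depth before handing in.

Run:
```python
from h import *
f=np.load('pics/t7.npz')
pts=[(u,v) for v in range(238,310,3) for u in range(338,385,3)]
P=depthpt(f,f['d'],pts);k=abs(P[:,2]-.024)<.008;P=P[k]
# keep inside plate
u=np.array([.9767,.2144]);q=P[:,:2]-[.5512,.0053];a=q@u;b=q@np.array([-u[1],u[0]])
m=(abs(a)<.07)&(abs(b)<.035)&(abs(b)>.012)&~((a<-.03)&(a>-.065));P=P[m]
A=np.c_[P[:,0]-.55,P[:,1],np.ones(len(P))];s=np.linalg.lstsq(A,P[:,2],rcond=None)[0];print(s,len(P))
print('hole',onplane(f,[(315+200/5,220+162/5)],.024)*1000)
h=[(315+205/5,220+398/5),(315+302/5,220+375/5)];w=onplane(f,h,.024)*1000;d=w[0]-w[1];print('yaw',np.arctan2(d[1],d[0])-np.pi/2)
finish_job()
```

```text
[ 0.00984604 -0.01028625  0.02469646] 132
hole [[590.17392114  12.11979559  24.        ]]
yaw 0.21947840948476727
the job is handed in; nothing more can be done
```

The vial plate is seated on the base with the pin through its small hole, and I handed the job in at about 20 s of the 54 s allowed. No verdict was reported.

- **What I did:** I gripped the plate by its tab and lifted it. I laid it on the pin with about 3.7 N, the hole roughly 15 mm short of the pin. I slid it along the slot until the contact force vanished after about 12 mm, then eased it on to about 14 mm. The plate didn't fall by itself because it was held in the fingers, so I lowered it in half-millimetre steps to the deck. On the way down I shifted it about 0.6 mm in x and 0.4 mm in y because the pin was pushing lightly on it. I then released it and backed the arm away.
- **Forces:** The highest contact I saw was about 8 N, on the deck. Forces were read only at the end of each move, so brief peaks in between were not seen.
- **Position:** In the last pictures the hole is about 4 mm along and 1 mm across from the slot's middle. Plate yaw is about 0.22 rad against 0.21 to 0.22 for the base.
- **Flatness:** A plane fitted to the depth picture puts the plate's top at 24.7 mm, where 24 mm is ideal. The fitted tilt is about 0.014 rad, under the 0.03 limit; I can't tell how much of it is camera error.
- **Other objects:** The stopper, beaker and dish looked unmoved, and the gripper was clear of everything. No check failed or disagreed.

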